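Set up the size warmer and hold the strainer over it

TASK

Set up the glue warmer: put the pot into the pan that stands on the hotplate, then the narrow cup into the pot, letting go of each; set them down, do not drop them. Then bring the strainer over and finish while holding it in the gripper, level and centred about 1 cm above the mouth of the cup, never touching the cup with it. The picture frame in between is freshly gilded: touch it with nothing as you carry things across, and leave the jars and the palette knife as they are.

Things in the scene. Friction and masses are not known exactly. Their poses are not given: they have to be found in the camera images.
- hotplate: Grey square hotplate, 150 x 150 mm, its round dark plate (110 mm across) 40 mm above the bench; fixed to the bench. Origin: centre of its underside, at bench height; z up.
- pan_center (a point): The widest, lowest vessel: round aluminium pan standing loose on the hotplate, 84 mm outer diameter, 32 mm tall, wall 3 mm (78 mm clear inside), floor 4 mm thick. Point: on its axis, half-way up (16 mm above its underside). Its axis is its z axis (up). 
- pot_center (a point): The middle vessel: round steel pot, open on top, loose on the bench, 62 mm outer diameter, 54 mm tall, wall 3 mm (56 mm clear inside), floor 4 mm thick, 160 g (some 110 to 220 g). Point: on its axis, half-way up (27 mm above its underside). Seated in the pan its rim stands 26 mm above the pan's rim. Its axis is its z axis (up). 
- cup_center (a point): The narrowest, tallest vessel: round steel cup, open on top, loose on the bench, 42 mm outer diameter, 76 mm tall, wall 3 mm, floor 4 mm thick, 110 g (some 75 to 155 g). Point: on its axis, half-way up (38 mm above its underside). Seated in the pot its rim stands 26 mm above the pot's rim. Its axis is its z axis (up). 
- strainer_center (a point): Steel strainer, loose on the bench, mesh floor down: round straight-sided basket, 50 mm outer diameter, 34 mm tall (too wide to enter the cup), 70 g; flat handle 10 mm wide, 3 mm thick, 30 mm above the underside, ending 94 mm from the basket's axis. Point: on that axis, half-way up (17 mm above the underside). z up along the axis; the handle points along x, so grip the basket across it.
- frame: Freshly gilded rectangular picture frame lying flat on the bench between the vessels and the hotplate; 280 mm along its x axis, 190 mm along its y axis, rails 38 mm wide and 38 mm tall, open in the middle. Not to be touched. Origin: centre, at bench height.
- jar: Closed amber glass jar, 44 mm in diameter and 85 mm tall, standing in the frame's opening; leave alone. Origin: centre of its underside.
- whitejar: Closed white jar, 48 mm in diameter and 38 mm tall, standing on the bench beyond the hotplate; leave alone. Origin: centre of its underside.
- knife: Palette knife lying on the bench beyond the vessels, 220 mm long along its x axis (wooden handle to -x), at most 24 mm wide and 12 mm high; leave alone. Origin: under its middle, at bench height.
Things that resemble listed ones, but are neither listed nor needed, are in the scene too. What is shaped like the part that bears cup_center but turquoise is not meant.

How it is judged:
By the outcome, as a careful person would: the job done as asked, in the order asked, and still so for the second after the job is handed in, while the arm keeps its last pose, push and grip.
It also fails if it takes over 72 s, if anything falls off the work surface, if the arm or the gripper's body presses on something with over 40 N, if the wrist force passes 120 N, or if a joint passes its speed limit or range.

ROBOT

A 6-joint arm with a two-finger parallel gripper is mounted at the origin on the work surface. World frame = base frame: x ahead of the robot, y to its left, z up, the work surface at z = 0. Lengths are in m, angles in rad, forces in N, time in s.
With the tool pointing down it reaches from about 0.4 to 0.925 m from the base axis. Payload 3.4 kg.
Tool frame: the origin (TCP) lies at the very end of the fingers, on their centre line; the grasp point (between the pads) lies r.tcp_to_grasp behind it (r.tcp_to_grasp is the distance from the TCP to the grasp point, in m); z points along the fingers, y is the direction in which the jaws open and shut (so a half turn about z gives the same grasp; the last joint's range is limited). The gripper opens to 85 mm and grips with 20 to 120 N. Pads are 22 mm wide; open, the fingers measure 114 mm over their backs; the gripper's body (76 mm by 85 mm) begins 54 mm behind the grasp point. The pads swing forward as they close: fully open they stand 13 mm farther back than shut.
Start: joints at [1.246, 0.307, 1.506, -0, 1.328, -0.073], TCP at [0.143, 0.557, 0.231] pointing down, gripper open.
Joint ranges: [-3.12, 3.12], [-1.05, 2.28], [0.14, 2.33], [-1.42, 4.57], [0.1, 2.73], [-2.68, 2.68]. Speed limits (rad/s): [2.57, 2.57, 3.14, 3.14, 3.14, 3.14].

INTERFACE

Orientations are given as a rotation vector (axis times angle).
In Python, from rig import read_state, viewer, job_done, spotter, r gives the robot as it stands. The module is installed in compiled form; this text tells all that it offers.
- The arm moves only by the tool play_rows, never from a script. Its argument "moves" is a list of rows, each an object with "fingers": the gripper command: -1 is fully open, 1 is shut, values between are in proportion; "delta_pos": the shift along the tool's x, y, z in m, a list of three; "rot": the turn, a rotation vector about the tool's x, y, z in rad, a list of three. In form: [{"fingers": fingers, "delta_pos": [tx, ty, tz], "rot": [ax, ay, az]}, ...]. A call has 1 to 20 rows; each row is the pose to reach, as a shift and turn from the pose commanded when the call began, along the tool's axes at that moment; what a row does not reach only later rows make up. A row lasts 1/8 s, in which the tool goes at most 62.5 mm and 10.7 degrees, less where a joint would pass 70% of its speed; a pose out of reach is approached as far as the arm can. A call with a gripper value outside its range is refused whole. The fingers move at their own pace and stop on an object; "squeeze" is the grip in N (left out, the last holds). Time passes only in rows, so rows that repeat a pose let the fingers close. It gives the time, the measured TCP pose, the force and the opening at its end, in the units of the state.
- read_state(): the state, without advancing time (a new reading comes with each control period).
- viewer.read_camera(name): name is "scene" or "top" or "wrist"; returns a dict with "img" (400x640x3 uint8, blue, green, red), "fovy" (degrees; the focal length in pixels is half the picture's height over the tangent of half this angle, whatever the lens; pixels are square), "cx", "cy" (the principal point, pixels), "camera_from_world" (4x4, takes a point from world to camera coordinates). Camera axes: x right, y up, looking along -z (the intrinsics and any distortion apply to the point x, -y, -z); pixel columns grow to the right and rows downward; lengths in m; the calibration is good to about 2 mm. A picture is of the moment at which its call begins. There is no depth.
- job_done(): hands the job in, once; it reports no verdict.
Trained networks look in a picture, given as the dict that the camera call returned (one of the last four; its "shot" number tells which), for a name from the list of things; names that differ only in an ending like _2 or _b are one class to them, and where a whole thing is asked for, a point or a joint stands for the part that bears it (a point fixed in the world has none). Each returns a list of dicts, best first, with "score" (0 to 1); they miss things now and then, are a little off and sometimes report something else, mostly with a low value. They report only what shows in the picture. A call takes as long as a camera call. They do not tell look-alikes from the thing itself.
- spotter.look_for(picture, query): "box" ([left, top, right, bottom] in pixels, round what is visible of it).
- spotter.cut_out(picture, query): "region" (400x640 bool, what is visible of it) and "box" ([left, top, right, bottom] in pixels, round what is visible of it).
The state is a dict: "time": time; "joint_positions": joint angles; "joint_vel": joint speeds; "joint_torque": joint torques, N m; "tcp_pos": TCP position; "eef_rot": TCP orientation; "force": force on the tool from outside, world axes, zero at the start; "wrist_torque": the same for the moment, N m; "gripper_width": opening from 0.0 (shut) to 1.0 (fully open).
Only numpy, scipy, OpenCV 4.12 (cv2) and the standard library are available. Lean on these libraries where they do the work, as an engineer would, in place of code of your own. Each camera call takes 0.05 s, during which the arm holds its last target.

## Working session

There is one attempt and no reset: what is moved stays moved. The work goes in short steps, Python scripts to look and compute and a tool call to move; the robot and the scene stay as the last step left them, time stands still between calls to the robot, and variables do not carry over. Pictures are saved under pics/ and viewed, and the job is handed in when it is done.

Besides the shell and the picture viewer there is one more tool, called by a JSON object that holds its "name" and its "arguments". play_rows: Moves the arm, as the interface text tells. Its arguments: {"type":"object","properties":{"moves":{"type":"array","items":{"type":"object","properties":{"fingers":{"type":"number"},"delta_pos":{"type":"array","items":{"type":"number"}},"rot":{"type":"array","items":{"type":"number"}}}}},"squeeze":{"type":"number"}},"required":["moves"]}

```bash
mkdir -p pics; ls; cat > h.py <<'E'
import numpy as np, cv2
from rig import read_state, viewer, job_done, spotter, r
from scipy.spatial.transform import Rotation as R
def K(p):
    f=p["img"].shape[0]/2/np.tan(np.radians(p["fovy"])/2); return f
def proj(p,X):
    X=np.atleast_2d(X); T=p["camera_from_world"]; c=X@T[:3,:3].T+T[:3,3]
    f=K(p); return np.c_[p["cx"]+f*c[:,0]/-c[:,2], p["cy"]-f*c[:,1]/-c[:,2]]
def onplane(p,uv,z):
    f=K(p); T=p["camera_from_world"]; Rm=T[:3,:3]; o=-Rm.T@T[:3,3]
    d=Rm.T@np.array([(uv[0]-p["cx"])/f,-(uv[1]-p["cy"])/f,-1]); return o+d*(z-o[2])/d[2]
E
python3 - <<'E'
from h import *
s=read_state(); print(s); print([a for a in dir(r) if a[0]!='_'], r.tcp_to_grasp)
for n in ["scene","top","wrist"]:
    p=viewer.read_camera(n); cv2.imwrite(f"pics/{n}0.png",p["img"])
    print(n,{k:(v.tolist() if hasattr(v,'tolist') else v) for k,v in p.items() if k!="img"})
    for q in ["hotplate","pan_center","pot_center","cup_center","strainer_center","frame","jar","whitejar","knife"]:
        print(q,[(round(d["score"],2),np.round(d["box"]).tolist()) for d in spotter.look_for(p,q)])
E
```

```text
pics
{'time': 0.0, 'joint_positions': array([ 1.24548005e+00,  3.07550255e-01,  1.50767429e+00,  1.96137284e-05,
        1.32840819e+00, -7.34698603e-02]), 'joint_vel': array([ 6.87485784e-04,  3.03328708e-04,  2.36774363e-03, -8.47700621e-05,
        8.79472603e-04,  9.54055826e-04]), 'joint_torque': array([-3.30906159e-04, -4.57537723e+01, -2.51918238e+01, -1.56327092e-04,
        1.32587529e-02,  1.21152377e-05]), 'tcp_pos': array([0.14306075, 0.55619372, 0.23039374]), 'eef_rot': array([-0.39450885, -3.11629609,  0.00313472]), 'force': array([ 0.79011459,  0.08923977, -0.14908209]), 'wrist_torque': array([-0.04712325, -0.02727976,  0.04134993]), 'gripper_width': 0.9975083601309122}
['IKError', 'tcp_to_grasp'] 0.0187
scene {'fovy': 50.55233830998357, 'cx': 329.77348641658944, 'cy': 195.41413443880293, 'camera_from_world': [[0.2047718109377645, 0.9786652201154977, -0.01681940491078008, -0.04903353941557815], [-0.6910195095621595, 0.15671326601801927, 0.7056436704587082, 0.33241402934750014], [0.6932247419486274, -0.13287339534402623, 0.7083672197102355, -1.3797229749539288], [0.0, 0
[... 1255 characters left out ...]
, 348.0, 258.0])]
jar [(0.69, [278.0, 177.0, 301.0, 200.0])]
whitejar [(0.83, [162.0, 123.0, 183.0, 144.0])]
knife [(0.8, [384.0, 80.0, 392.0, 163.0]), (0.39, [277.0, 179.0, 302.0, 199.0])]
wrist {'fovy': 64.89033036657872, 'cx': 318.0824389831072, 'cy': 199.60062393267907, 'camera_from_world': [[0.24891755144176228, 0.9685246620490517, 0.00017772735013039947, -0.5747052036535063], [-0.9294726740623848, 0.23893249429321917, -0.2810548191049994, 0.03534233103254597], [-0.2722509885299973, 0.06979428467714405, 0.9596916989694392, -0.37957002402925366], [0.0, 0.0, 0.0, 1.0]], 'shot': 3}
hotplate []
pan_center []
pot_center []
cup_center []
strainer_center []
frame []
jar []
whitejar []
knife []
```

View pics/scene0.png

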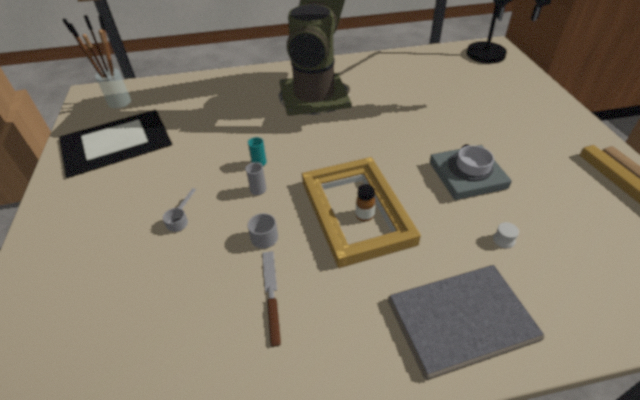

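View pics/top0.png

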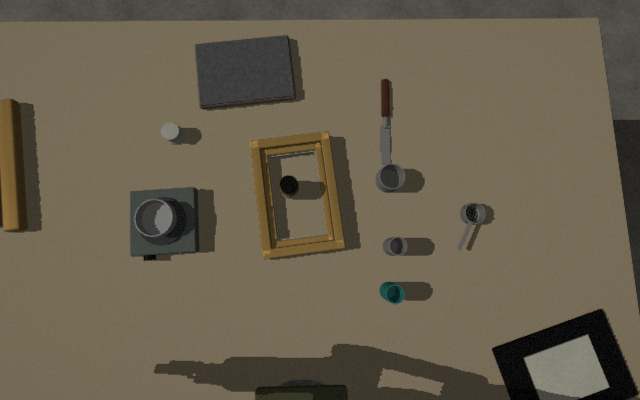

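View pics/wrist0.png

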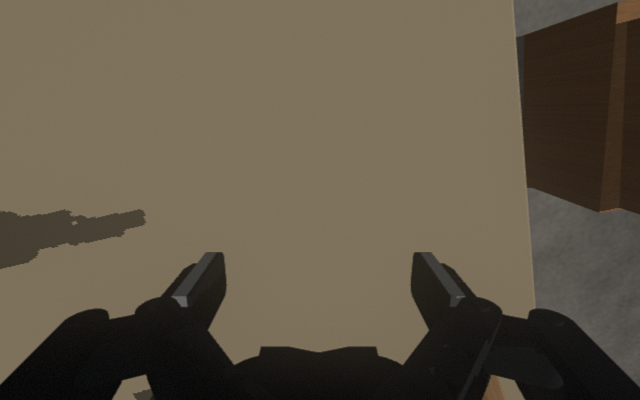

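The pictures show the grey cup at scene (256,179) / top (396,246), with the turquoise look-alike at (258,152) / (392,293). The pot is at top (391,178), the strainer at top (473,213), the pan at top (157,218), and the frame with the jar in between.

```bash
cat >> h.py <<'E'
from scipy.optimize import least_squares
def cyl(x,y,z0,h,d):
    a=np.linspace(0,2*np.pi,60,endpoint=False); c=np.c_[x+d/2*np.cos(a),y+d/2*np.sin(a)]
    return np.r_[np.c_[c,0*a+z0],np.c_[c,0*a+z0+h]]
def hullcent(p,X):
    h=cv2.convexHull(proj(p,X).astype(np.float32)); m=cv2.moments(h); return np.array([m["m10"]/m["m00"],m["m01"]/m["m00"]]),m["m00"],h
def regcent(reg):
    ys,xs=np.nonzero(reg); return np.array([xs.mean(),ys.mean()]),reg.sum()
def fitc(p,c,z0,h,d,g=(0.5,0.)):
    return least_squares(lambda q:hullcent(p,cyl(q[0],q[1],z0,h,d))[0]-c,g,diff_step=1e-4).x
E
cat > loc.py <<'E'
from h import *
spec={"pan_center":(.04,.032,.084),"pot_center":(0,.054,.062),"cup_center":(0,.076,.042),"jar":(0,.085,.044),"whitejar":(0,.038,.048)}
for n in ["top","scene"]:
    p=viewer.read_camera(n); im=p["img"].copy()
    for q,(z,h,d) in spec.items():
        for k in spotter.cut_out(p,q):
            if k["score"]<.3: continue
            c,a=regcent(k["region"]); x=fitc(p,c,z,h,d); cc,aa,hh=hullcent(p,cyl(*x,z,h,d))
            print(n,q,round(k["score"],2),np.round(c,1),"xy",np.round(x,4),"area",a,round(aa))
            cv2.polylines(im,[np.round(hh).astype(int)],True,(0,0,255))
    for q in ["strainer_center","frame","hotplate","knife"]:
        for k in spotter.cut_out(p,q):
            if k["score"]<.3: continue
            u8=k["region"].astype(np.uint8); rc=cv2.minAreaRect(np.argwhere(k["region"])[:,::-1].astype(np.float32))
            bp=cv2.boxPoints(rc); zz={"frame":.038,"hotplate":.04,"strainer_center":.03,"knife":.01}[q]
            print(n,q,round(k["score"],2),np.round(bp).tolist(),[np.round(onplane(p,b,zz)[:2],3).tolist() for b in bp])
            co,_=cv2.findContours(u8,cv2.RETR_EXTERNAL,cv2.CHAIN_APPROX_NONE); cv2.drawContours(im,co,-1,(0,255,0),1)
    cv2.imwrite(f"pics/{n}1.png",cv2.resize(im,(800,500)))
E
python3 loc.py
```

```text
top pan_center 0.92 [155.4 217.9] xy [0.4816 0.319 ] area 1300 1330
top pot_center 0.86 [390.3 178. ] xy [ 0.5687 -0.2177] area 659 694
top cup_center 0.75 [394.7 246. ] xy [ 0.4091 -0.217 ] area 378 407
top cup_center 0.6 [391.9 292.5] xy [ 0.3066 -0.2057] area 383 438
top jar 0.73 [289.1 186.6] xy [0.5484 0.0205] area 359 402
top whitejar 0.66 [172.8 133.2] xy [0.6887 0.3007] area 384 447
top strainer_center 0.91 [[440.0, 234.0], [470.0, 197.0], [490.0, 212.0], [460.0, 250.0]] [[0.434, -0.329], [0.521, -0.405], [0.484, -0.449], [0.397, -0.372]]
top frame 0.91 [[248.0, 141.0], [331.0, 130.0], [346.0, 249.0], [263.0, 260.0]] [[0.662, 0.117], [0.685, -0.079], [0.404, -0.106], [0.384, 0.082]]
top frame 0.67 [[383.0, 237.0], [407.0, 237.0], [407.0, 255.0], [383.0, 255.0]] [[0.43, -0.193], [0.429, -0.248], [0.388, -0.246], [0.389, -0.191]]
top frame 0.5 [[280.0, 176.0], [299.0, 176.0], [299.0, 198.0], [280.0, 198.0]] [[0.576, 0.042], [0.576, -0.002], [0.524, -0.001], [0.524, 0.043]]
top hotplate 0.64 [[130.0, 188.0], [198.0, 188.0], [198.0, 259.0], [130.0, 259.0]] [[0.553, 0.387], [0.551
[... 922 characters left out ...]
187.0], [209.0, 206.0], [174.0, 237.0]] [[0.485, -0.451], [0.399, -0.374], [0.472, -0.336], [0.55, -0.411]]
scene frame 0.69 [[298.0, 174.0], [380.0, 140.0], [423.0, 243.0], [341.0, 277.0]] [[0.418, -0.118], [0.329, 0.119], [0.688, 0.108], [0.735, -0.08]]
scene frame 0.69 [[354.0, 184.0], [374.0, 184.0], [374.0, 221.0], [354.0, 221.0]] [[0.482, 0.009], [0.493, 0.056], [0.607, 0.024], [0.597, -0.02]]
scene hotplate 0.86 [[428.0, 155.0], [496.0, 134.0], [512.0, 187.0], [444.0, 208.0]] [[0.422, 0.219], [0.38, 0.43], [0.576, 0.37], [0.605, 0.188]]
scene knife 0.56 [[260.0, 252.0], [273.0, 250.0], [282.0, 345.0], [270.0, 347.0]] [[0.615, -0.232], [0.617, -0.205], [0.835, -0.212], [0.833, -0.235]]
```

```bash
python3 - <<'E'
import cv2
a=cv2.imread("pics/top1.png"); b=cv2.imread("pics/scene1.png")
cv2.imwrite("pics/t1c.png",cv2.resize(a[90:400,130:640],(800,486),interpolation=cv2.INTER_CUBIC))
cv2.imwrite("pics/s1c.png",cv2.resize(b[150:350,180:700],(800,308),interpolation=cv2.INTER_CUBIC))
E
```

```text
(no output)
```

View pics/t1c.png

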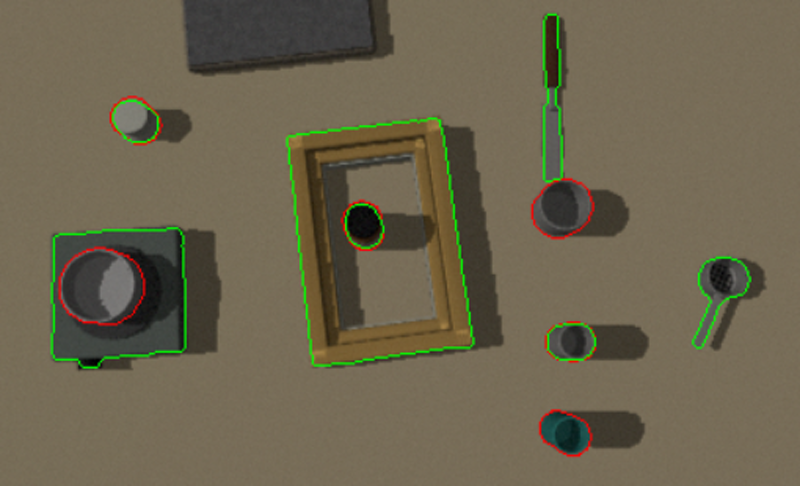

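View pics/s1c.png

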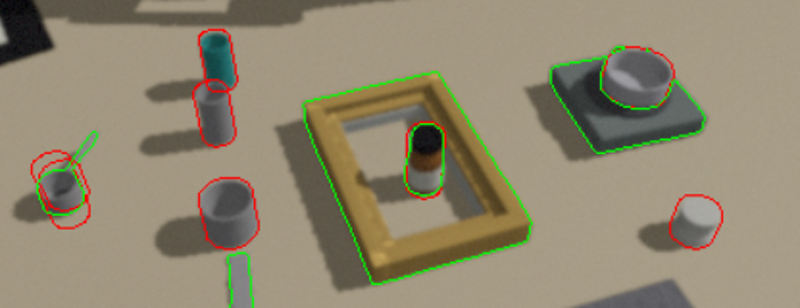

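```bash
cat >> h.py <<'E'
def goal(pts,yaw_y=None):
    """pts: list of world TCP positions; yaw_y: world angle of tool y (down-pointing); prints tool deltas/rot"""
    s=read_state(); R0=R.from_rotvec(s["eef_rot"]); M=R0.as_matrix()
    rot=np.zeros(3)
    if yaw_y is not None:
        best=None
        for k in (0,np.pi):
            y=np.array([np.cos(yaw_y+k),np.sin(yaw_y+k),0]); z=np.array([0,0,-1.]); x=np.cross(y,z)
            rv=R.from_matrix(M.T@np.c_[x,y,z]).as_rotvec()
            if best is None or np.linalg.norm(rv)<np.linalg.norm(best): best=rv
        rot=best
    print("t",round(s["time"],2),"tcp",np.round(s["tcp_pos"],4),"F",np.round(s["force"],1),"w",round(s["gripper_width"],3),"yaw_y",round(np.degrees(np.arctan2(M[1,1],M[0,1])),2),"tilt",round(np.degrees(np.arccos(-M[2,2])),2))
    for q in np.atleast_2d(pts): print(" to",np.round(q,4),"delta",np.round(M.T@(np.array(q)-s["tcp_pos"]),4),"rot",np.round(rot,4))
E
python3 - <<'E'
from h import *
p=viewer.read_camera("wrist"); T=p["camera_from_world"]; s=read_state(); M=R.from_rotvec(s["eef_rot"]).as_matrix()
print("cam in tool",M.T@(-T[:3,:3].T@T[:3,3]-s["tcp_pos"]), "cam rot in tool",(M.T@T[:3,:3].T).round(3)); print(M.round(3))
goal([(.45,.2,.23),(.569,-.219,.23),(.45,-.219,.23)],np.pi/2)
E
```

```text
cam in tool [ 0.07291865 -0.00039808 -0.14298269] cam rot in tool [[ 0.     0.96   0.281]
 [ 1.    -0.    -0.   ]
 [-0.     0.281 -0.96 ]]
[[-0.968  0.249  0.   ]
 [ 0.249  0.968  0.   ]
 [-0.     0.    -1.   ]]
t 2.55 tcp [0.1433 0.5569 0.2313] F [-0.3  0.2  0.6] w 1.0 yaw_y 75.58 tilt 0.0
 to [0.45 0.2  0.23] delta [-0.3859 -0.2692  0.0013] rot [ 0.      0.     -0.2517]
 to [ 0.569 -0.219  0.23 ] delta [-0.6056 -0.6454  0.0013] rot [ 0.      0.     -0.2517]
 to [ 0.45  -0.219  0.23 ] delta [-0.4903 -0.675   0.0013] rot [ 0.      0.     -0.2517]
```

{"name": "play_rows", "arguments": {"moves": [{"fingers": -1,"delta_pos": [-0.386,-0.269,0],"rot": [0,0,-0.25]},{"fingers": -1,"delta_pos": [-0.386,-0.269,0],"rot": [0,0,-0.25]},{"fingers": -1,"delta_pos": [-0.386,-0.269,0],"rot": [0,0,-0.25]},{"fingers": -1,"delta_pos": [-0.386,-0.269,0],"rot": [0,0,-0.25]},{"fingers": -1,"delta_pos": [-0.386,-0.269,0],"rot": [0,0,-0.25]},{"fingers": -1,"delta_pos": [-0.386,-0.269,0],"rot": [0,0,-0.25]},{"fingers": -1,"delta_pos": [-0.386,-0.269,0],"rot": [0,0,-0.25]},{"fingers": -1,"delta_pos": [-0.54,-0.663,0],"rot": [0,0,-0.25]},{"fingers": -1,"delta_pos": [-0.54,-0.663,0],"rot": [0,0,-0.25]},{"fingers": -1,"delta_pos": [-0.54,-0.663,0],"rot": [0,0,-0.25]},{"fingers": -1,"delta_pos": [-0.54,-0.663,0],"rot": [0,0,-0.25]},{"fingers": -1,"delta_pos": [-0.54,-0.663,0],"rot": [0,0,-0.25]},{"fingers": -1,"delta_pos": [-0.54,-0.663,0],"rot": [0,0,-0.25]},{"fingers": -1,"delta_pos": [-0.54,-0.663,0],"rot": [0,0,-0.25]},{"fingers": -1,"delta_pos": [-0.54,-0.663,0],"rot": [0,0,-0.25]},{"fingers": -1,"delta_pos": [-0.54,-0.663,0],"rot": [0,0,-0.25]},{"fingers": -1,"delta_pos": [-0.54,-0.663,0],"rot": [0,0,-0.25]}]}}

```text
time: 4.68
tcp_pos: [0.5005, -0.2181, 0.2311]
eef_rot: [-0.001, -3.141, -0.002]
force: [-0.2, 0.4, 0.1]
gripper_width: 0.997
```

```bash
cat > w.py <<'E'
from h import *
import sys
spec={"pan_center":(.04,.032,.084),"pot_center":(0,.054,.062),"cup_center":(0,.076,.042)}
p=viewer.read_camera("wrist"); im=p["img"].copy()
for q in sys.argv[2:]:
    z,h,d=spec[q]
    for k in spotter.cut_out(p,q):
        if k["score"]<.3: continue
        c,a=regcent(k["region"]); x=fitc(p,c,z,h,d); cc,aa,hh=hullcent(p,cyl(*x,z,h,d))
        print(q,round(k["score"],2),np.round(c,1),"xy",np.round(x,4),"area",a,round(aa))
        cv2.polylines(im,[np.round(hh).astype(int)],True,(0,0,255))
        co,_=cv2.findContours(k["region"].astype(np.uint8),cv2.RETR_EXTERNAL,cv2.CHAIN_APPROX_NONE); cv2.drawContours(im,co,-1,(0,255,0),1)
cv2.imwrite(f"pics/{sys.argv[1]}.png",im)
goal([(.569,-.219,.23)],np.pi/2)
E
python3 w.py w1 pot_center cup_center
```

```text
pot_center 0.84 [319.3 234.3] xy [ 0.5691 -0.2165] area 2823 2947
pot_center 0.53 [523.5 174.5] xy [0.4994 0.0088] area 26047 4194
cup_center 0.62 [318.8  84.5] xy [ 0.4082 -0.2171] area 1761 1845
cup_center 0.42 [330.    2.1] xy [ 0.3378 -0.207 ] area 113 3003
t 4.83 tcp [ 0.5009 -0.218   0.2315] F [ 0.5  0.1 -0.4] w 0.999 yaw_y 90.02 tilt 0.02
 to [ 0.569 -0.219  0.23 ] delta [-0.0681 -0.001   0.0014] rot [ 0.0004 -0.0002  0.0003]
```

View pics/w1.png

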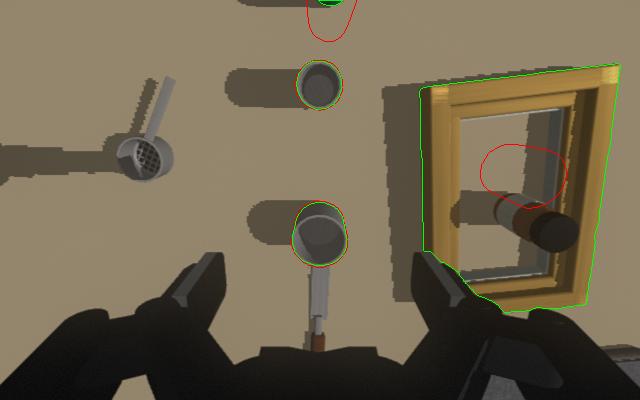

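{"name": "play_rows", "arguments": {"squeeze": 40, "moves": [{"fingers": -1,"delta_pos": [-0.068,0,0],"rot": [0,0,0]},{"fingers": -1,"delta_pos": [-0.068,0,0.06],"rot": [0,0,0]},{"fingers": -1,"delta_pos": [-0.068,0,0.11],"rot": [0,0,0]},{"fingers": -1,"delta_pos": [-0.068,0,0.15],"rot": [0,0,0]},{"fingers": -1,"delta_pos": [-0.068,0,0.18],"rot": [0,0,0]},{"fingers": -1,"delta_pos": [-0.068,0,0.206],"rot": [0,0,0]},{"fingers": -1,"delta_pos": [-0.068,0,0.206],"rot": [0,0,0]},{"fingers": 1,"delta_pos": [-0.068,0,0.206],"rot": [0,0,0]},{"fingers": 1,"delta_pos": [-0.068,0,0.206],"rot": [0,0,0]},{"fingers": 1,"delta_pos": [-0.068,0,0.206],"rot": [0,0,0]},{"fingers": 1,"delta_pos": [-0.068,0,0.206],"rot": [0,0,0]},{"fingers": 1,"delta_pos": [-0.068,0,0.206],"rot": [0,0,0]},{"fingers": 1,"delta_pos": [-0.068,0,0.206],"rot": [0,0,0]}]}}

```text
time: 6.45
tcp_pos: [0.5704, -0.22, 0.0273]
eef_rot: [0.003, 3.138, -0.001]
force: [-0.1, 1.6, 7.4]
gripper_width: 0.717
```

```bash
python3 - <<'E'
from h import *
p=viewer.read_camera("wrist"); cv2.imwrite("pics/w2.png",p["img"])
p=viewer.read_camera("scene"); cv2.imwrite("pics/s2.png",cv2.resize(p["img"][120:290,160:420],(780,510),interpolation=cv2.INTER_CUBIC))
goal([(.569,-.218,.21),(.482,.3175,.21),(.482,.3175,.069+.003)],np.pi/2)
E
```

```text
t 6.55 tcp [ 0.5704 -0.22    0.0273] F [0.8 2.5 6.6] w 0.716 yaw_y 89.89 tilt 0.19
 to [ 0.569 -0.218  0.21 ] delta [ 0.0008  0.0018 -0.1827] rot [-0.0008  0.0033 -0.0019]
 to [0.482  0.3175 0.21  ] delta [ 0.0888  0.5372 -0.1834] rot [-0.0008  0.0033 -0.0019]
 to [0.482  0.3175 0.072 ] delta [ 0.0892  0.5373 -0.0454] rot [-0.0008  0.0033 -0.0019]
```

View pics/w2.png

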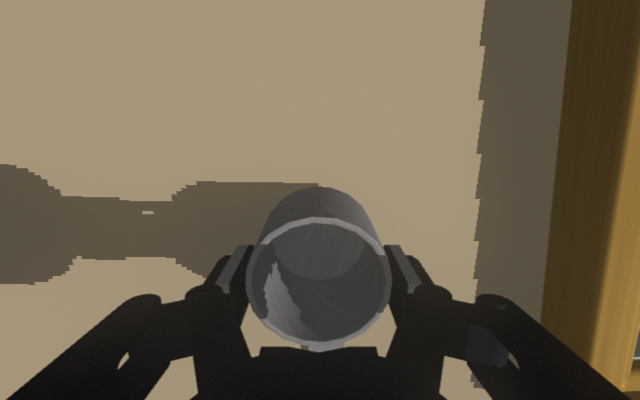

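View pics/s2.png

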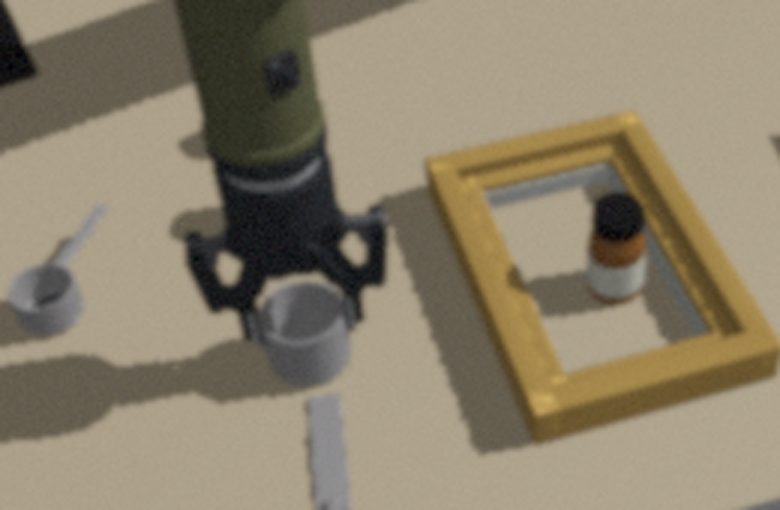

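{"name": "play_rows", "arguments": {"moves": [{"fingers": 1,"delta_pos": [0,0,-0.01],"rot": [0,0,0]},{"fingers": 1,"delta_pos": [0,0,-0.03],"rot": [0,0,0]},{"fingers": 1,"delta_pos": [0,0,-0.07],"rot": [0,0,0]},{"fingers": 1,"delta_pos": [0,0,-0.12],"rot": [0,0,0]},{"fingers": 1,"delta_pos": [0,0,-0.165],"rot": [0,0,0]},{"fingers": 1,"delta_pos": [0.007,0.04,-0.165],"rot": [0,0,0]},{"fingers": 1,"delta_pos": [0.015,0.09,-0.165],"rot": [0,0,0]},{"fingers": 1,"delta_pos": [0.024,0.145,-0.165],"rot": [0,0,0]},{"fingers": 1,"delta_pos": [0.033,0.2,-0.165],"rot": [0,0,0]},{"fingers": 1,"delta_pos": [0.042,0.255,-0.165],"rot": [0,0,0]},{"fingers": 1,"delta_pos": [0.051,0.31,-0.165],"rot": [0,0,0]},{"fingers": 1,"delta_pos": [0.06,0.365,-0.165],"rot": [0,0,0]},{"fingers": 1,"delta_pos": [0.069,0.42,-0.165],"rot": [0,0,0]},{"fingers": 1,"delta_pos": [0.077,0.465,-0.165],"rot": [0,0,0]},{"fingers": 1,"delta_pos": [0.083,0.5,-0.165],"rot": [0,0,0]},{"fingers": 1,"delta_pos": [0.087,0.525,-0.165],"rot": [0,0,0]},{"fingers": 1,"delta_pos": [0.089,0.537,-0.165],"rot": [0,0,0]},{"fingers": 1,"delta_pos": [0.089,0.537,-0.165],"rot": [0,0,0]},{"fingers": 1,"delta_pos": [0.089,0.537,-0.165],"rot": [0,0,0]}]}}

```text
time: 8.93
tcp_pos: [0.4811, 0.3162, 0.1903]
eef_rot: [-0.004, -3.141, 0.001]
force: [-0.8, 0.4, -0.9]
gripper_width: 0.717
```

```bash
python3 w.py w3 pan_center; python3 - <<'E'
from h import *
p=viewer.read_camera("scene"); cv2.imwrite("pics/s3.png",cv2.resize(p["img"][60:230,340:600],(780,510),interpolation=cv2.INTER_CUBIC))
E
```

```text
pan_center 0.7 [321.9 172.8] xy [0.4634 0.3194] area 3865 7683
t 9.03 tcp [0.4812 0.3161 0.1903] F [ 0.2 -0.5 -1.7] w 0.713 yaw_y 89.83 tilt 0.03
 to [ 0.569 -0.219  0.23 ] delta [-0.0894 -0.5349 -0.0394] rot [-0.0005 -0.0002 -0.003 ]
```

View pics/w3.png

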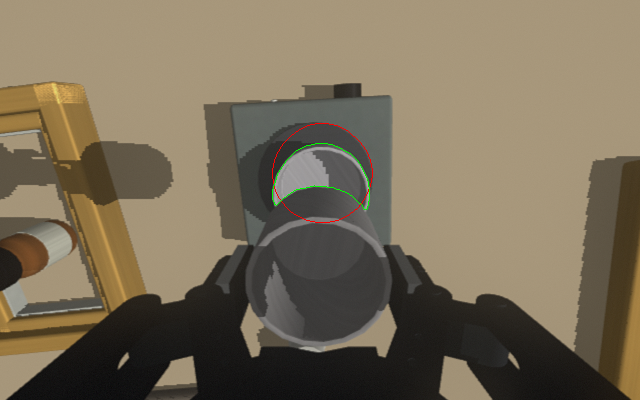

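View pics/s3.png

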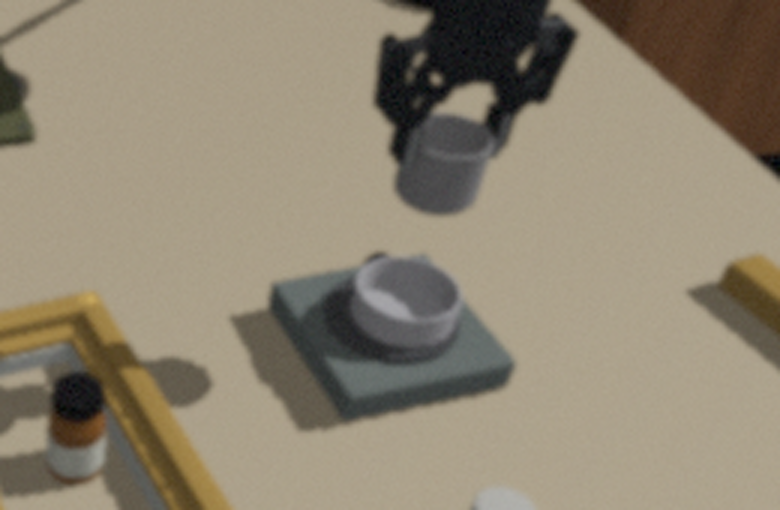

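```bash
cat > panfit.py <<'E'
from h import *
p=viewer.read_camera("wrist"); k=spotter.cut_out(p,"pan_center")[0]; reg=k["region"]; l,t,rr,b=[int(round(v)) for v in k["box"]]
def up(m): return np.where(m.any(0),m.argmax(0),-1)
cols=np.arange(l+8,rr-8); obs=up(reg)[cols].astype(float)
le=[np.nonzero(reg[v])[0].min() for v in range(t+20,t+45)]; re=[np.nonzero(reg[v])[0].max() for v in range(t+20,t+45)]
def model(x):
    c=hullcent(p,cyl(x[0],x[1],.04,.032,.084))[2]
    m=np.zeros((1600,2560),np.uint8); cv2.fillPoly(m,[np.round(c*4).astype(np.int32)],1); return m
def res(x):
    m=model(x); u=up(m)[cols*4+2]/4-.25; rows=np.arange(t+20,t+45)*4+2
    L=[m[v].argmax()/4-.25 for v in rows]; Rr=[(2560-m[v][::-1].argmax())/4-.75 for v in rows]
    return np.r_[u-obs,np.array(L)-le,np.array(Rr)-re]
s=least_squares(res,(.482,.318),diff_step=3e-3,loss="soft_l1"); print(s.x,np.abs(s.fun).mean(), np.abs(s.fun).max())
im=p["img"].copy(); cv2.polylines(im,[np.round(hullcent(p,cyl(*s.x,.04,.032,.084))[2]).astype(int)],True,(0,0,255))
# held pot prediction
st=read_state()["tcp_pos"]
for x in [(st[0],st[1])]:
    for z,d in ((.163,.062),(.217,.062)):
        c=cyl(*x,z,0,d)[:60]; cv2.polylines(im,[np.round(proj(p,c)).astype(int)],True,(255,255,0))
cv2.imwrite("pics/w4.png",im)
E
python3 panfit.py
```

```text
[0.48188059 0.31934497] 0.3712121212121212 1.25
```

View pics/w4.png

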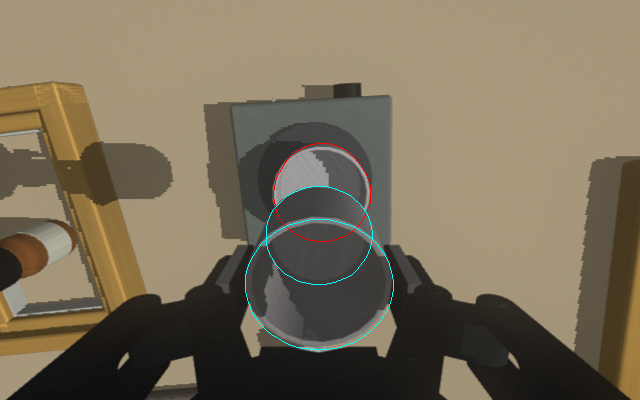

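{"name": "play_rows", "arguments": {"moves": [{"fingers": 1,"delta_pos": [-0.001,0.002,0.03],"rot": [0,0,0]},{"fingers": 1,"delta_pos": [-0.001,0.002,0.065],"rot": [0,0,0]},{"fingers": 1,"delta_pos": [-0.001,0.002,0.09],"rot": [0,0,0]},{"fingers": 1,"delta_pos": [-0.001,0.002,0.105],"rot": [0,0,0]},{"fingers": 1,"delta_pos": [-0.001,0.002,0.112],"rot": [0,0,0]},{"fingers": 1,"delta_pos": [-0.001,0.002,0.116],"rot": [0,0,0]},{"fingers": 1,"delta_pos": [-0.001,0.002,0.117],"rot": [0,0,0]},{"fingers": 1,"delta_pos": [-0.001,0.002,0.117],"rot": [0,0,0]}]}}

```text
time: 10.18
tcp_pos: [0.4825, 0.3195, 0.0739]
eef_rot: [0.003, 3.14, 0.001]
force: [0.3, 0.5, -1.0]
gripper_width: 0.715
```

```bash
python3 - <<'E'
from h import *
p=viewer.read_camera("wrist"); cv2.imwrite("pics/w5.png",p["img"])
goal([(.482,.319,.0713)])
E
```

```text
t 10.22 tcp [0.4824 0.3195 0.0739] F [ 0.3 -0.1 -1.1] w 0.713 yaw_y 89.9 tilt 0.07
 to [0.482  0.319  0.0713] delta [ 0.0004 -0.0005  0.0026] rot [0. 0. 0.]
```

View pics/w5.png

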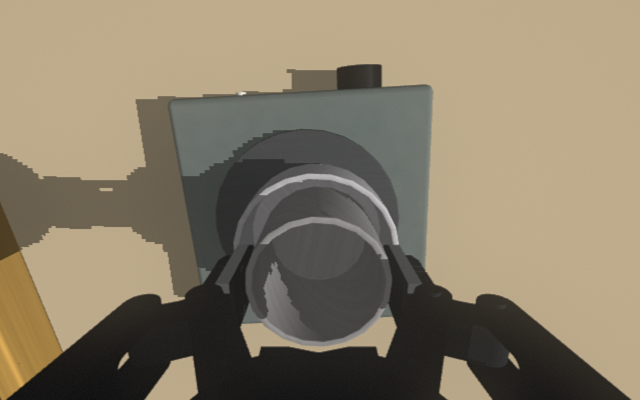

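Pot is inside the pan, about 2.6 mm above its floor and centred. Lowering slowly until contact.

{"name": "play_rows", "arguments": {"moves": [{"fingers": 1,"delta_pos": [0,0,0.001],"rot": [0,0,0]},{"fingers": 1,"delta_pos": [0,0,0.002],"rot": [0,0,0]},{"fingers": 1,"delta_pos": [0,0,0.003],"rot": [0,0,0]},{"fingers": 1,"delta_pos": [0,0,0.003],"rot": [0,0,0]},{"fingers": 1,"delta_pos": [0,0,0.003],"rot": [0,0,0]}]}}

```text
time: 10.85
tcp_pos: [0.4821, 0.3193, 0.0713]
eef_rot: [0.003, 3.141, 0.0]
force: [-2.1, -0.9, 6.4]
gripper_width: 0.716
```

{"name": "play_rows", "arguments": {"moves": [{"fingers": -0.5,"delta_pos": [0,0,0],"rot": [0,0,0]},{"fingers": -0.65,"delta_pos": [0,0,0],"rot": [0,0,0]},{"fingers": -0.8,"delta_pos": [0,0,0],"rot": [0,0,0]},{"fingers": -0.8,"delta_pos": [0,0,-0.005],"rot": [0,0,0]},{"fingers": -0.8,"delta_pos": [0,0,-0.02],"rot": [0,0,0]},{"fingers": -1,"delta_pos": [0,0,-0.05],"rot": [0,0,0]},{"fingers": -1,"delta_pos": [0,0,-0.1],"rot": [0,0,0]},{"fingers": -1,"delta_pos": [0,0,-0.14],"rot": [0,0,0]},{"fingers": -1,"delta_pos": [0,0,-0.14],"rot": [0,0,0]}]}}

```text
time: 11.98
tcp_pos: [0.4846, 0.3207, 0.2156]
eef_rot: [0.003, 3.133, 0.008]
force: [0.7, 0.6, -0.2]
gripper_width: 1.001
```

```bash
cat > potfit.py <<'E'
from h import *
import sys
p=viewer.read_camera("wrist"); im=p["img"].copy()
for k in spotter.cut_out(p,"pot_center")[:2]:
    c,a=regcent(k["region"]); x=fitc(p,c,.044,.054,.062,(.48,.32)); cc,aa,hh=hullcent(p,cyl(*x,.044,.054,.062)); print(k["score"],c,x,a,aa,k["box"])
    co,_=cv2.findContours(k["region"].astype(np.uint8),cv2.RETR_EXTERNAL,cv2.CHAIN_APPROX_NONE); cv2.drawContours(im,co,-1,(0,255,0),1)
for z,d,col in ((.098,.062,(0,0,255)),(.072,.084,(255,255,0)),(.048,.056,(255,0,255))):
    cv2.polylines(im,[np.round(proj(p,cyl(.482,.319,z,0,d)[:60])).astype(int)],True,col)
cv2.imwrite(f"pics/{sys.argv[1]}.png",im); goal([(.408,-.2175,.211),(.408,-.2175,.053)],np.pi/2)
p=viewer.read_camera("scene"); cv2.imwrite(f"pics/{sys.argv[1]}s.png",cv2.resize(p["img"][60:230,340:600],(780,510),interpolation=cv2.INTER_CUBIC))
E
python3 potfit.py w6
```

```text
0.87 [316.21423504 185.80397257] [0.48063957 0.31982176] 4229 4388.645976173691 [281.7, 150.1, 353.4, 222.3]
0.53 [303.53917766 329.20558573] [0.64058467 0.30579982] 1289 4131.465246682055 [284.2, 307.2, 324.5, 349.3]
t 12.07 tcp [0.4821 0.3193 0.2114] F [ 0.1  0.5 -0.3] w 0.998 yaw_y 89.9 tilt 0.1
 to [ 0.408  -0.2175  0.211 ] delta [ 7.310e-02 -5.369e-01 -2.000e-04] rot [ 0.0009  0.0015 -0.0018]
 to [ 0.408  -0.2175  0.053 ] delta [ 0.0733 -0.5371  0.1578] rot [ 0.0009  0.0015 -0.0018]
```

View pics/w6.png

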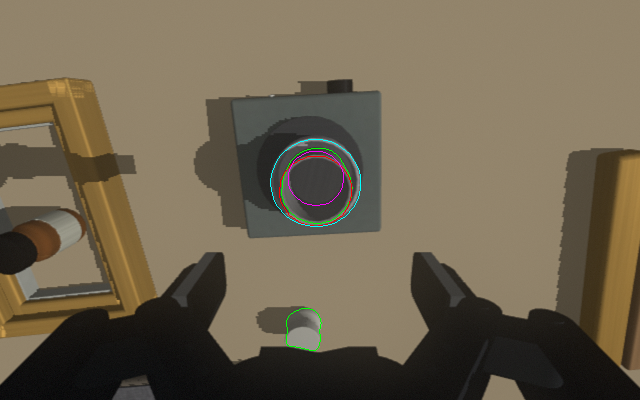

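View pics/w6s.png

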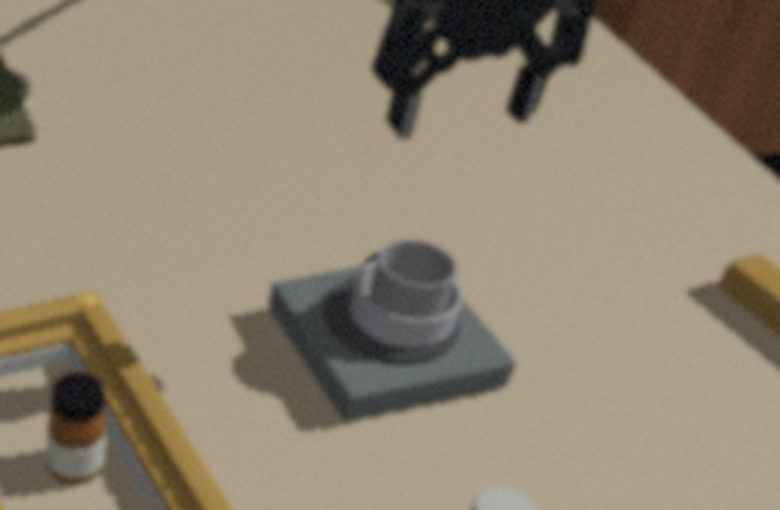

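{"name": "play_rows", "arguments": {"moves": [{"fingers": -1,"delta_pos": [0.008,-0.05,0],"rot": [0,0,0]},{"fingers": -1,"delta_pos": [0.016,-0.11,0],"rot": [0,0,0]},{"fingers": -1,"delta_pos": [0.024,-0.17,0],"rot": [0,0,0]},{"fingers": -1,"delta_pos": [0.033,-0.23,0],"rot": [0,0,0]},{"fingers": -1,"delta_pos": [0.041,-0.29,0],"rot": [0,0,0]},{"fingers": -1,"delta_pos": [0.05,-0.35,0],"rot": [0,0,0]},{"fingers": -1,"delta_pos": [0.058,-0.41,0],"rot": [0,0,0]},{"fingers": -1,"delta_pos": [0.066,-0.47,0],"rot": [0,0,0]},{"fingers": -1,"delta_pos": [0.073,-0.52,0],"rot": [0,0,0]},{"fingers": -1,"delta_pos": [0.073,-0.537,0],"rot": [0,0,0]},{"fingers": -1,"delta_pos": [0.073,-0.537,0.01],"rot": [0,0,0]},{"fingers": -1,"delta_pos": [0.073,-0.537,0.05],"rot": [0,0,0]},{"fingers": -1,"delta_pos": [0.073,-0.537,0.05],"rot": [0,0,0]},{"fingers": -1,"delta_pos": [0.073,-0.537,0.05],"rot": [0,0,0]}]}}

```text
time: 13.88
tcp_pos: [0.4083, -0.2163, 0.1605]
eef_rot: [-0.0, -3.141, -0.001]
force: [0.2, 0.7, 0.5]
gripper_width: 0.996
```

```bash
sed -i 's/^goal.*/goal([(.408,-.2175,.0525)],np.pi\/2)/' w.py; python3 w.py w7 cup_center
```

```text
cup_center 0.77 [317.1 199.9] xy [ 0.4085 -0.2169] area 2904 3003
cup_center 0.74 [333.5  61.8] xy [ 0.3059 -0.2057] area 3387 3480
cup_center 0.35 [556.2 240.9] xy [ 0.4486 -0.0064] area 21104 4916
t 13.97 tcp [ 0.4091 -0.2173  0.1614] F [-0.4  1.2  0.1] w 0.996 yaw_y 89.97 tilt 0.11
 to [ 0.408  -0.2175  0.0525] delta [ 1.200e-03 -1.000e-04  1.089e-01] rot [-0.0009  0.0017 -0.0005]
```

View pics/w7.png

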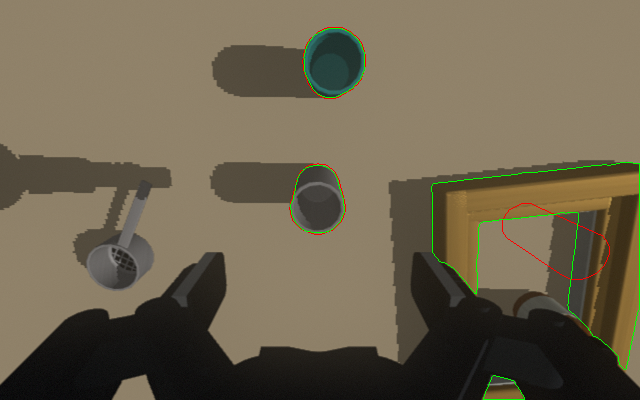

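The grey cup is at (317,200), centred between the jaws, and the turquoise one is at (334,62). Descending and gripping.

{"name": "play_rows", "arguments": {"squeeze": 40, "moves": [{"fingers": -1,"delta_pos": [0.001,0,0.04],"rot": [0,0,0]},{"fingers": -1,"delta_pos": [0.001,0,0.08],"rot": [0,0,0]},{"fingers": -1,"delta_pos": [0.001,0,0.1],"rot": [0,0,0]},{"fingers": -1,"delta_pos": [0.001,0,0.109],"rot": [0,0,0]},{"fingers": -1,"delta_pos": [0.001,0,0.109],"rot": [0,0,0]},{"fingers": 1,"delta_pos": [0.001,0,0.109],"rot": [0,0,0]},{"fingers": 1,"delta_pos": [0.001,0,0.109],"rot": [0,0,0]},{"fingers": 1,"delta_pos": [0.001,0,0.109],"rot": [0,0,0]},{"fingers": 1,"delta_pos": [0.001,0,0.109],"rot": [0,0,0]},{"fingers": 1,"delta_pos": [0.001,0,0.109],"rot": [0,0,0]},{"fingers": 1,"delta_pos": [0.001,0,0.109],"rot": [0,0,0]},{"fingers": 1,"delta_pos": [0.001,0,0.109],"rot": [0,0,0]}]}}

```text
time: 15.48
tcp_pos: [0.4077, -0.2179, 0.0523]
eef_rot: [0.003, 3.14, -0.001]
force: [-0.7, 0.3, 5.4]
gripper_width: 0.474
```

```bash
python3 - <<'E'
from h import *
p=viewer.read_camera("wrist"); cv2.imwrite("pics/w8.png",p["img"])
goal([(.408,-.218,.23),(.482,.319,.23)],np.pi/2)
E
```

```text
t 15.53 tcp [ 0.4077 -0.2179  0.0523] F [-1.   1.1  6.3] w 0.471 yaw_y 89.9 tilt 0.11
 to [ 0.408 -0.218  0.23 ] delta [-0.0006 -0.0003 -0.1777] rot [-0.0009  0.0017 -0.0018]
 to [0.482 0.319 0.23 ] delta [-0.0736  0.5369 -0.1781] rot [-0.0009  0.0017 -0.0018]
```

View pics/w8.png

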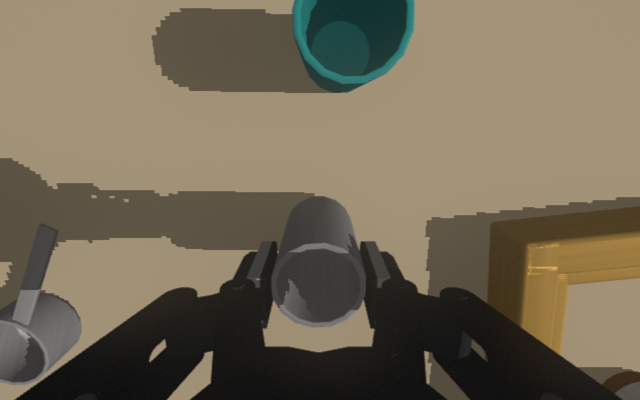

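{"name": "play_rows", "arguments": {"moves": [{"fingers": 1,"delta_pos": [0,0,-0.01],"rot": [0,0,0]},{"fingers": 1,"delta_pos": [0,0,-0.03],"rot": [0,0,0]},{"fingers": 1,"delta_pos": [0,0,-0.07],"rot": [0,0,0]},{"fingers": 1,"delta_pos": [0,0,-0.12],"rot": [0,0,0]},{"fingers": 1,"delta_pos": [0,0,-0.145],"rot": [0,0,0]},{"fingers": 1,"delta_pos": [-0.006,0.04,-0.145],"rot": [0,0,0]},{"fingers": 1,"delta_pos": [-0.012,0.09,-0.145],"rot": [0,0,0]},{"fingers": 1,"delta_pos": [-0.02,0.145,-0.145],"rot": [0,0,0]},{"fingers": 1,"delta_pos": [-0.027,0.2,-0.145],"rot": [0,0,0]},{"fingers": 1,"delta_pos": [-0.035,0.255,-0.145],"rot": [0,0,0]},{"fingers": 1,"delta_pos": [-0.042,0.31,-0.145],"rot": [0,0,0]},{"fingers": 1,"delta_pos": [-0.05,0.365,-0.145],"rot": [0,0,0]},{"fingers": 1,"delta_pos": [-0.058,0.42,-0.145],"rot": [0,0,0]},{"fingers": 1,"delta_pos": [-0.064,0.465,-0.145],"rot": [0,0,0]},{"fingers": 1,"delta_pos": [-0.069,0.5,-0.145],"rot": [0,0,0]},{"fingers": 1,"delta_pos": [-0.072,0.525,-0.145],"rot": [0,0,0]},{"fingers": 1,"delta_pos": [-0.074,0.537,-0.145],"rot": [0,0,0]},{"fingers": 1,"delta_pos": [-0.074,0.537,-0.145],"rot": [0,0,0]},{"fingers": 1,"delta_pos": [-0.074,0.537,-0.145],"rot": [0,0,0]}]}}

```text
time: 17.9
tcp_pos: [0.4817, 0.318, 0.1963]
eef_rot: [-0.004, -3.141, 0.002]
force: [0.2, 0.3, -2.1]
gripper_width: 0.473
```

```bash
cat > chk.py <<'E'
from h import *
import sys
p=viewer.read_camera("wrist"); im=p["img"].copy(); t=read_state()["tcp_pos"]
P=eval(sys.argv[2])
for x,y,z,d,col in P: cv2.polylines(im,[np.round(proj(p,cyl(x,y,z,0,d)[:60])).astype(int)],True,col)
cv2.imwrite(f"pics/{sys.argv[1]}.png",im); goal([(.482,.319,.1003)],np.pi/2)
E
python3 chk.py w9 "[(.482,.319,.098,.062,(0,0,255)),(.482,.319,.072,.084,(255,0,255)),(t[0],t[1],t[2]-.0523,.042,(255,255,0)),(t[0],t[1],t[2]-.0523+.076,.042,(255,255,0))]"
```

```text
t 17.95 tcp [0.4818 0.3179 0.1963] F [ 0.1 -0.4 -1.3] w 0.468 yaw_y 89.83 tilt 0.06
 to [0.482  0.319  0.1003] delta [-0.0002  0.0012  0.096 ] rot [-0.0008 -0.0005 -0.003 ]
```

View pics/w9.png

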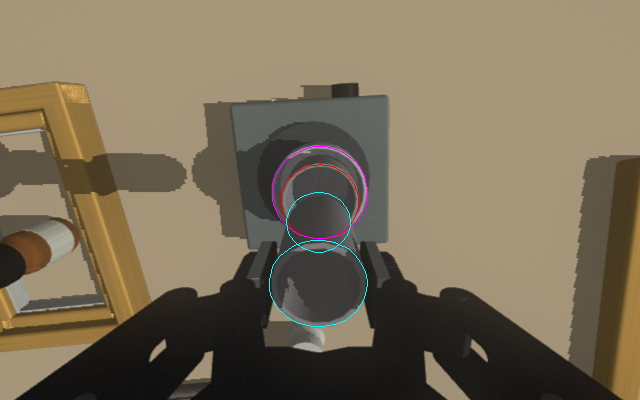

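{"name": "play_rows", "arguments": {"moves": [{"fingers": 1,"delta_pos": [0,0.001,0.025],"rot": [0,0,0]},{"fingers": 1,"delta_pos": [0,0.001,0.05],"rot": [0,0,0]},{"fingers": 1,"delta_pos": [0,0.001,0.07],"rot": [0,0,0]},{"fingers": 1,"delta_pos": [0,0.001,0.083],"rot": [0,0,0]},{"fingers": 1,"delta_pos": [0,0.001,0.09],"rot": [0,0,0]},{"fingers": 1,"delta_pos": [0,0.001,0.093],"rot": [0,0,0]},{"fingers": 1,"delta_pos": [0,0.001,0.0935],"rot": [0,0,0]},{"fingers": 1,"delta_pos": [0,0.001,0.0935],"rot": [0,0,0]}]}}

```text
time: 18.95
tcp_pos: [0.4824, 0.3205, 0.1034]
eef_rot: [0.003, 3.141, 0.001]
force: [0.1, -0.1, -0.5]
gripper_width: 0.468
```

```bash
python3 chk.py w10 "[]"
```

```text
t 19.0 tcp [0.4824 0.3205 0.1033] F [-1.  -1.2 -0.9] w 0.475 yaw_y 89.9 tilt 0.06
 to [0.482  0.319  0.1003] delta [ 0.0004 -0.0015  0.003 ] rot [ 0.0005  0.001  -0.0017]
```

View pics/w10.png

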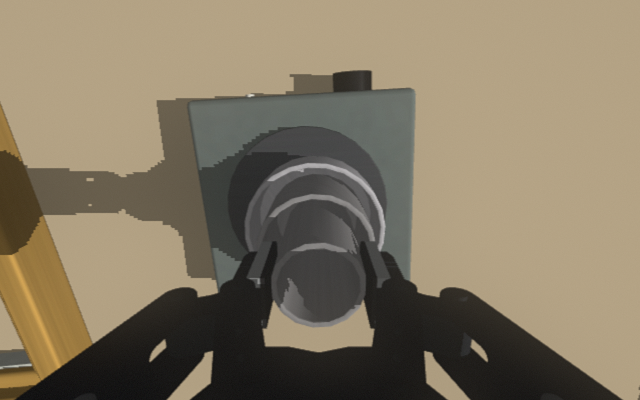

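{"name": "play_rows", "arguments": {"moves": [{"fingers": 1,"delta_pos": [0,-0.001,0.001],"rot": [0,0,0]},{"fingers": 1,"delta_pos": [0,-0.001,0.002],"rot": [0,0,0]},{"fingers": 1,"delta_pos": [0,-0.001,0.003],"rot": [0,0,0]},{"fingers": 1,"delta_pos": [0,-0.001,0.0035],"rot": [0,0,0]},{"fingers": 1,"delta_pos": [0,-0.001,0.0035],"rot": [0,0,0]}]}}

```text
time: 19.62
tcp_pos: [0.4822, 0.3193, 0.1004]
eef_rot: [0.003, 3.141, 0.0]
force: [-1.8, -0.1, 5.4]
gripper_width: 0.474
```

{"name": "play_rows", "arguments": {"moves": [{"fingers": -0.1,"delta_pos": [0,0,0],"rot": [0,0,0]},{"fingers": -0.25,"delta_pos": [0,0,0],"rot": [0,0,0]},{"fingers": -0.5,"delta_pos": [0,0,0],"rot": [0,0,0]},{"fingers": -0.5,"delta_pos": [0,0,-0.005],"rot": [0,0,0]},{"fingers": -0.7,"delta_pos": [0,0,-0.02],"rot": [0,0,0]},{"fingers": -1,"delta_pos": [0,0,-0.05],"rot": [0,0,0]},{"fingers": -1,"delta_pos": [0,0,-0.1],"rot": [0,0,0]},{"fingers": -1,"delta_pos": [0,0,-0.14],"rot": [0,0,0]},{"fingers": -1,"delta_pos": [0,0,-0.14],"rot": [0,0,0]},{"fingers": -1,"delta_pos": [0,0,-0.14],"rot": [0,0,0]}]}}

```text
time: 20.88
tcp_pos: [0.4817, 0.3191, 0.2397]
eef_rot: [0.003, 3.141, 0.0]
force: [0.1, 0.1, -0.9]
gripper_width: 1.0
```

```bash
python3 - <<'E'
from h import *
p=viewer.read_camera("scene"); cv2.imwrite("pics/s11.png",cv2.resize(p["img"][60:230,340:600],(780,510),interpolation=cv2.INTER_CUBIC))
p=viewer.read_camera("wrist"); im=p["img"].copy()
ks=[k for k in spotter.cut_out(p,"cup_center")]
for k in ks: print(k["score"],k["box"],regcent(k["region"]))
for k in ks[:1]:
    co,_=cv2.findContours(k["region"].astype(np.uint8),cv2.RETR_EXTERNAL,cv2.CHAIN_APPROX_NONE); cv2.drawContours(im,co,-1,(0,255,0),1)
for z,d,c in ((.124,.042,(0,0,255)),(.124,.036,(0,0,255)),(.098,.062,(255,255,0))): cv2.polylines(im,[np.round(proj(p,cyl(.482,.319,z,0,d)[:60])).astype(int)],True,c)
cv2.imwrite("pics/w11.png",im[60:260,180:480].repeat(2,0).repeat(2,1))
t=viewer.read_camera("top"); cv2.imwrite("pics/t11.png",cv2.resize(t["img"][170:270,410:530],(720,600),interpolation=cv2.INTER_CUBIC))
for q in spotter.cut_out(t,"strainer_center")[:1]:
    print("top strainer",q["score"],q["box"])
goal([(.49,-.40,.24)])
E
```

```text
0.72 [295.2, 159.5, 345.7, 222.2] (array([319.72894737, 192.26052632]), np.int64(2280))
top strainer 0.56 [455.7, 202.0, 488.4, 251.1]
t 21.12 tcp [0.4814 0.3189 0.238 ] F [0.4 0.1 0.2] w 0.998 yaw_y 89.9 tilt 0.15
 to [ 0.49 -0.4   0.24] delta [-0.0099 -0.7189 -0.0011] rot [0. 0. 0.]
```

View pics/w11.png

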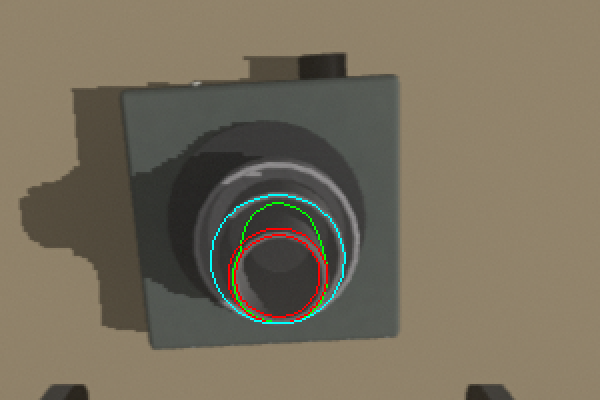

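View pics/s11.png

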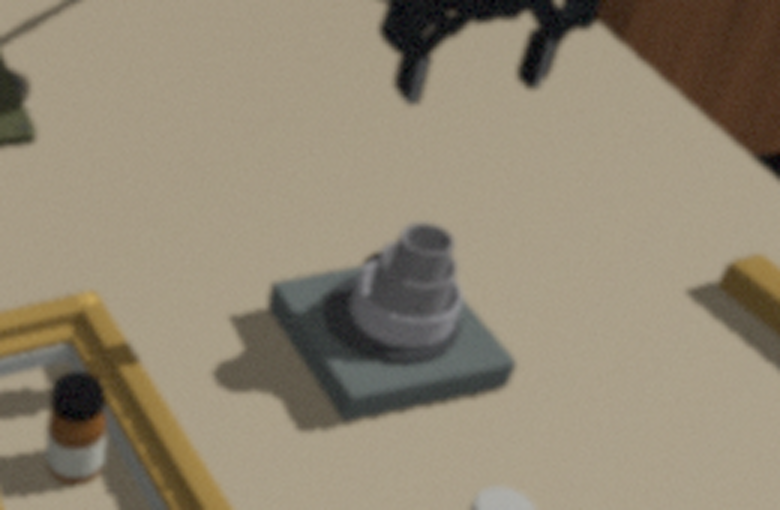

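View pics/t11.png

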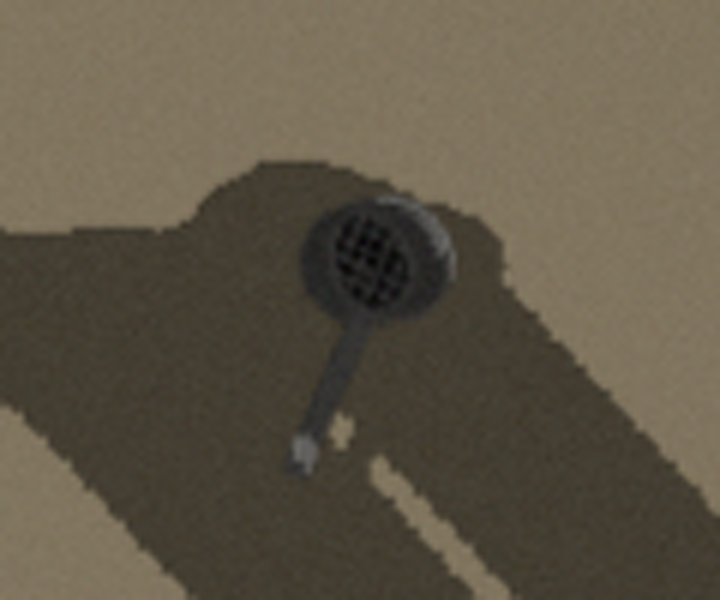

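{"name": "play_rows", "arguments": {"moves": [{"fingers": -1,"delta_pos": [0,-0.05,0],"rot": [0,0,0]},{"fingers": -1,"delta_pos": [0,-0.11,0],"rot": [0,0,0]},{"fingers": -1,"delta_pos": [0,-0.17,0],"rot": [0,0,0]},{"fingers": -1,"delta_pos": [0,-0.23,0],"rot": [0,0,0]},{"fingers": -1,"delta_pos": [0,-0.29,0],"rot": [0,0,0]},{"fingers": -1,"delta_pos": [0,-0.35,0],"rot": [0,0,0]},{"fingers": -1,"delta_pos": [0,-0.41,0],"rot": [0,0,0]},{"fingers": -1,"delta_pos": [0,-0.47,0.01],"rot": [0,0,0.1]},{"fingers": -1,"delta_pos": [0,-0.53,0.02],"rot": [0,0,0.2]},{"fingers": -1,"delta_pos": [0,-0.59,0.04],"rot": [0,0,0.3]},{"fingers": -1,"delta_pos": [0,-0.65,0.06],"rot": [0,0,0.33]},{"fingers": -1,"delta_pos": [0,-0.71,0.08],"rot": [0,0,0.33]},{"fingers": -1,"delta_pos": [0,-0.72,0.08],"rot": [0,0,0.33]},{"fingers": -1,"delta_pos": [0,-0.72,0.08],"rot": [0,0,0.33]},{"fingers": -1,"delta_pos": [0,-0.72,0.08],"rot": [0,0,0.33]},{"fingers": -1,"delta_pos": [0,-0.72,0.08],"rot": [0,0,0.33]}]}}

```text
time: 23.12
tcp_pos: [0.4811, -0.3992, 0.16]
eef_rot: [0.516, 3.098, -0.0]
force: [0.0, -0.2, -0.1]
gripper_width: 0.997
```

```bash
cat > st.py <<'E'
from h import *
import sys
p=viewer.read_camera("wrist"); im=p["img"].copy()
k=spotter.cut_out(p,"strainer_center")[0]; reg=k["region"]; print(k["score"],k["box"])
def model(v):
    m=np.zeros((400,640),np.uint8)
    x,y,a=v; c,s_=np.cos(a),np.sin(a)
    h=hullcent(p,cyl(x,y,0,.034,.05))[2]
    b=np.array([[u*c-w*s_+x,u*s_+w*c+y,z] for u in(.02,.094) for w in(-.005,.005) for z in(.0285,.0315)])
    hb=cv2.convexHull(proj(p,b).astype(np.float32))
    for q in (h,hb): cv2.fillPoly(m,[np.round(q*16).astype(np.int32)],1,shift=4)
    return m,h,hb
bl=lambda m:cv2.GaussianBlur(m.astype(np.float32),(0,0),4)
T=bl(reg.astype(np.uint8))
from scipy.optimize import minimize
f=lambda q:float(((bl(model((q[0]/100,q[1]/100,q[2]/10))[0])-T)**2).sum())
best=min((minimize(f,(49,-40.5,g*10),method="Nelder-Mead",options=dict(initial_simplex=np.array([49,-40.5,g*10])+np.array([[0,0,0],[1,0,0],[0,1,0],[0,0,1.5]]))) for g in (2.7,2.85)),key=lambda s:s.fun)
v=best.x/[100,100,10]; print("strainer",v.round(4),"deg",np.degrees(v[2]).round(2),"cost",best.fun)
m,h,hb=model(v); print("iou",(m.astype(bool)&reg).sum()/(m.astype(bool)|reg).sum())
for q in (h,hb): cv2.polylines(im,[np.round(q).astype(int)],True,(0,0,255))
cv2.imwrite(f"pics/{sys.argv[1]}.png",im)
goal([(v[0],v[1],.10),(v[0],v[1],.012)],v[2]-np.pi/2)
E
python3 st.py w12
```

```text
0.96 [280.1, 90.3, 334.6, 223.0]
strainer [ 0.4825 -0.4119  2.6688] deg 152.91 cost 21.729694366455078
iou 0.9278239871210089
t 23.23 tcp [ 0.4812 -0.3995  0.1601] F [-1.   0.3  0.1] w 1.001 yaw_y 71.08 tilt 0.05
 to [ 0.4825 -0.4119  0.1   ] delta [-0.0052 -0.0112  0.0601] rot [-0.0002  0.0008  0.1426]
 to [ 0.4825 -0.4119  0.012 ] delta [-0.0051 -0.0112  0.1481] rot [-0.0002  0.0008  0.1426]
```

View pics/w12.png

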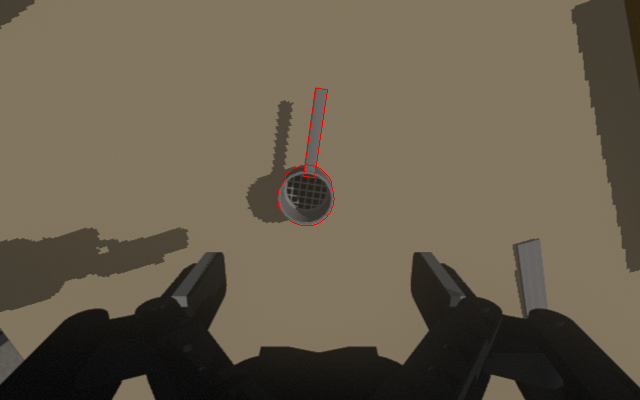

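{"name": "play_rows", "arguments": {"squeeze": 35, "moves": [{"fingers": -1,"delta_pos": [-0.005,-0.011,0.02],"rot": [0,0,0.142]},{"fingers": -1,"delta_pos": [-0.005,-0.011,0.05],"rot": [0,0,0.142]},{"fingers": -1,"delta_pos": [-0.005,-0.011,0.09],"rot": [0,0,0.142]},{"fingers": -1,"delta_pos": [-0.005,-0.011,0.125],"rot": [0,0,0.142]},{"fingers": -1,"delta_pos": [-0.005,-0.011,0.145],"rot": [0,0,0.142]},{"fingers": -1,"delta_pos": [-0.005,-0.011,0.152],"rot": [0,0,0.142]},{"fingers": -1,"delta_pos": [-0.005,-0.011,0.153],"rot": [0,0,0.142]},{"fingers": -1,"delta_pos": [-0.005,-0.011,0.153],"rot": [0,0,0.142]}]}}

```text
time: 24.22
tcp_pos: [0.4827, -0.4132, 0.0075]
eef_rot: [0.737, 3.052, -0.002]
force: [0.4, 0.0, 1.2]
gripper_width: 1.0
```

```bash
python3 - <<'E'
from h import *
p=viewer.read_camera("wrist"); cv2.imwrite("pics/w13.png",p["img"])
goal([(.4825,-.412,.007)],np.radians(62.91))
E
```

```text
t 24.27 tcp [ 0.4827 -0.4133  0.0076] F [-0.  -0.5  0.3] w 0.997 yaw_y 62.86 tilt 0.13
 to [ 0.4825 -0.412   0.007 ] delta [0.0008 0.0011 0.0006] rot [-0.0007  0.0022 -0.0008]
```

View pics/w13.png

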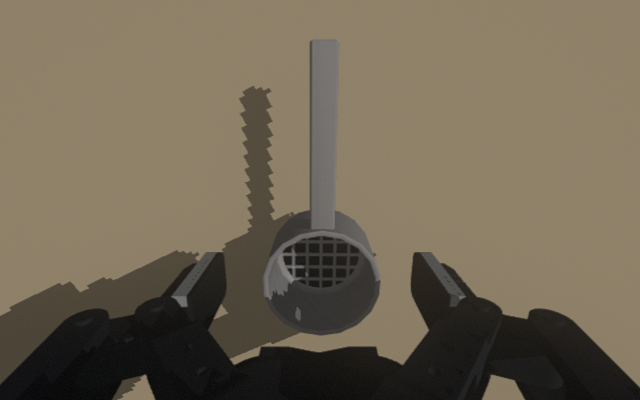

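{"name": "play_rows", "arguments": {"squeeze": 35, "moves": [{"fingers": -1,"delta_pos": [0.001,0.001,0],"rot": [0,0,0]},{"fingers": 1,"delta_pos": [0.001,0.001,0],"rot": [0,0,0]},{"fingers": 1,"delta_pos": [0.001,0.001,0],"rot": [0,0,0]},{"fingers": 1,"delta_pos": [0.001,0.001,0],"rot": [0,0,0]},{"fingers": 1,"delta_pos": [0.001,0.001,0],"rot": [0,0,0]},{"fingers": 1,"delta_pos": [0.001,0.001,0],"rot": [0,0,0]},{"fingers": 1,"delta_pos": [0.001,0.001,0],"rot": [0,0,0]},{"fingers": 1,"delta_pos": [0.001,0.001,0],"rot": [0,0,0]}]}}

```text
time: 25.28
tcp_pos: [0.4815, -0.4115, 0.0069]
eef_rot: [0.737, 3.053, -0.0]
force: [-0.8, 1.2, 6.0]
gripper_width: 0.578
```

```bash
sed -i 's/(49,-40.5/(48.2,-41.2/;s/\[49,-40.5/[48.2,-41.2/' st.py; python3 st.py w14; python3 - <<'E'
from h import *
goal([(.4825,-.412,.18),(.482,.319,.18)])
E
```

```text
0.76 [258.4, 45.3, 379.1, 338.3]
strainer [ 0.4822 -0.4124  2.6575] deg 152.26 cost 72.69464111328125
iou 0.9568404871703914
t 25.38 tcp [ 0.4816 -0.4115  0.0069] F [-1.6  2.4  5.9] w 0.587 yaw_y 62.85 tilt 0.03
 to [ 0.4822 -0.4124  0.1   ] delta [-0.001  -0.0005 -0.0931] rot [-0.0001  0.0004  0.0104]
 to [ 0.4822 -0.4124  0.012 ] delta [-0.001  -0.0005 -0.0051] rot [-0.0001  0.0004  0.0104]
t 25.38 tcp [ 0.4816 -0.4115  0.0069] F [-1.6  2.4  5.9] w 0.587 yaw_y 62.85 tilt 0.03
 to [ 0.4825 -0.412   0.18  ] delta [-1.100e-03 -1.000e-04 -1.731e-01] rot [0. 0. 0.]
 to [0.482 0.319 0.18 ] delta [ 0.3328  0.6502 -0.1734] rot [0. 0. 0.]
```

View pics/w14.png

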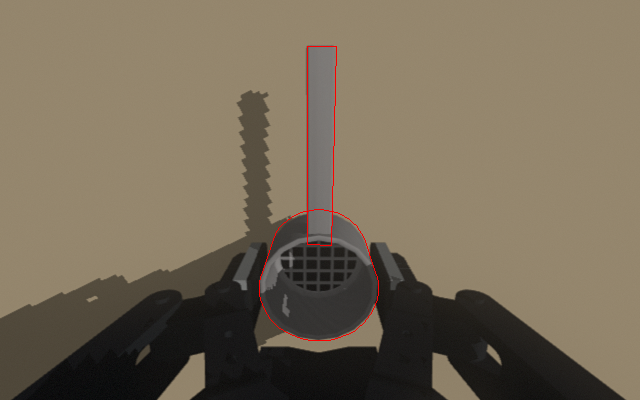

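{"name": "play_rows", "arguments": {"moves": [{"fingers": 1,"delta_pos": [0,0,-0.01],"rot": [0,0,0]},{"fingers": 1,"delta_pos": [0,0,-0.03],"rot": [0,0,0]},{"fingers": 1,"delta_pos": [0,0,-0.07],"rot": [0,0,0]},{"fingers": 1,"delta_pos": [0,0,-0.12],"rot": [0,0,0]},{"fingers": 1,"delta_pos": [0,0,-0.16],"rot": [0,0,0]},{"fingers": 1,"delta_pos": [0.013,0.026,-0.175],"rot": [0,0,0]},{"fingers": 1,"delta_pos": [0.036,0.07,-0.175],"rot": [0,0,0]},{"fingers": 1,"delta_pos": [0.061,0.12,-0.175],"rot": [0,0,0]},{"fingers": 1,"delta_pos": [0.087,0.17,-0.175],"rot": [0,0,0]},{"fingers": 1,"delta_pos": [0.113,0.22,-0.175],"rot": [0,0,0]},{"fingers": 1,"delta_pos": [0.138,0.27,-0.175],"rot": [0,0,0]},{"fingers": 1,"delta_pos": [0.164,0.32,-0.175],"rot": [0,0,0]},{"fingers": 1,"delta_pos": [0.19,0.37,-0.175],"rot": [0,0,0]},{"fingers": 1,"delta_pos": [0.215,0.42,-0.175],"rot": [0,0,0]},{"fingers": 1,"delta_pos": [0.241,0.47,-0.175],"rot": [0,0,0]},{"fingers": 1,"delta_pos": [0.266,0.52,-0.175],"rot": [0,0,0]},{"fingers": 1,"delta_pos": [0.292,0.57,-0.175],"rot": [0,0,0]},{"fingers": 1,"delta_pos": [0.313,0.612,-0.175],"rot": [0,0,0]},{"fingers": 1,"delta_pos": [0.326,0.637,-0.175],"rot": [0,0,0]},{"fingers": 1,"delta_pos": [0.334,0.651,-0.175],"rot": [0,0,0]}]}}

```text
time: 27.88
tcp_pos: [0.4791, 0.3217, 0.1803]
eef_rot: [-0.733, -3.053, 0.003]
force: [-0.5, 0.5, -0.8]
gripper_width: 0.583
```

{"name": "play_rows", "arguments": {"moves": [{"fingers": 1,"delta_pos": [0,0,0],"rot": [0,0,0]},{"fingers": 1,"delta_pos": [0,0,0],"rot": [0,0,0]}]}}

```text
time: 28.12
tcp_pos: [0.4807, 0.319, 0.181]
eef_rot: [-0.738, -3.053, 0.002]
force: [-0.8, -0.1, -1.0]
gripper_width: 0.582
```

```bash
cat > fin.py <<'E'
from h import *
import sys
t=read_state()["tcp_pos"]; Mx=R.from_rotvec(read_state()["eef_rot"]).as_matrix()
ax=t+Mx@np.array([-.001,-.0005,0]); print("axis",ax.round(4),"underside",round(ax[2]-.0069,4))
b=ax[2]-.0069
for n in ("wrist","scene","top"):
    p=viewer.read_camera(n); im=p["img"].copy()
    if len(sys.argv)>2:
      for x,y,z,d,c in ((ax[0],ax[1],b,.05,(255,255,0)),(ax[0],ax[1],b+.034,.05,(255,255,0)),(.482,.319,.124,.042,(0,0,255)),(.482,.319,.098,.062,(0,255,0)),(.482,.319,.072,.084,(255,0,255))):
        cv2.polylines(im,[np.round(proj(p,cyl(x,y,z,0,d)[:60])*8).astype(int)],True,c,shift=3)
    if n=="scene": im=cv2.resize(im[80:210,390:560],(785,600),interpolation=cv2.INTER_CUBIC)
    if n=="top": im=cv2.resize(im[170:270,100:230],(780,600),interpolation=cv2.INTER_CUBIC)
    cv2.imwrite(f"pics/{sys.argv[1]}{n[0]}.png",im)
goal([t+np.r_[.482-ax[0],.319-ax[1],.134-b]])
E
python3 fin.py f1 o
```

```text
axis [0.4813 0.3181 0.181 ] underside 0.1741
t 28.27 tcp [0.4813 0.319  0.1813] F [-0.5  0.1 -0.9] w 0.583 yaw_y 62.77 tilt 0.03
 to [0.4813 0.3199 0.1409] delta [0.0003 0.0008 0.0404] rot [0. 0. 0.]
```

View pics/f1w.png

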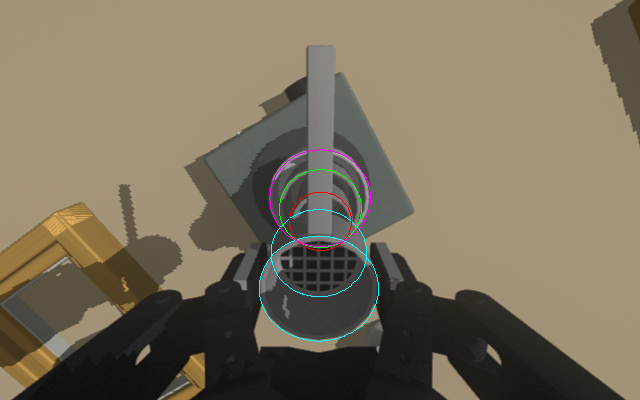

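View pics/f1s.png

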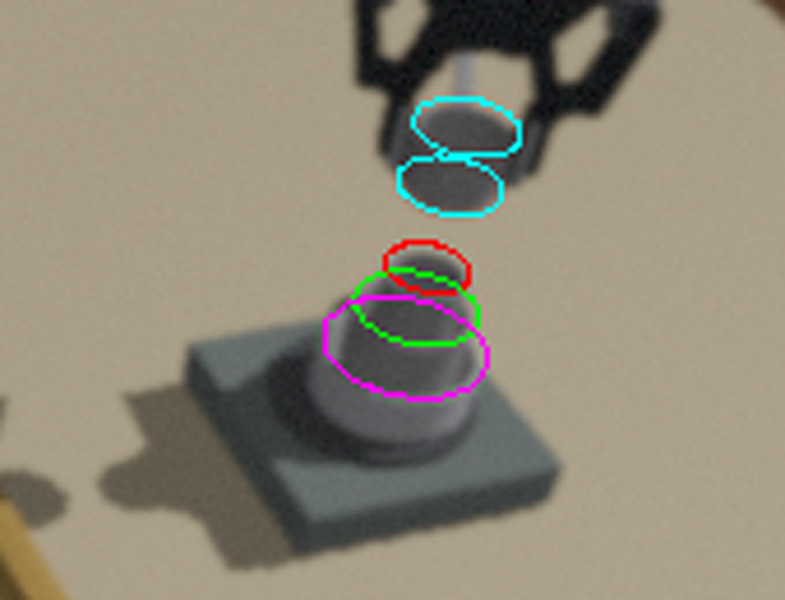

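{"name": "play_rows", "arguments": {"moves": [{"fingers": 1,"delta_pos": [0,0.001,0.01],"rot": [0,0,0]},{"fingers": 1,"delta_pos": [0,0.001,0.02],"rot": [0,0,0]},{"fingers": 1,"delta_pos": [0,0.001,0.03],"rot": [0,0,0]},{"fingers": 1,"delta_pos": [0,0.001,0.035],"rot": [0,0,0]},{"fingers": 1,"delta_pos": [0,0.001,0.038],"rot": [0,0,0]},{"fingers": 1,"delta_pos": [0,0.001,0.0395],"rot": [0,0,0]},{"fingers": 1,"delta_pos": [0,0.001,0.04],"rot": [0,0,0]},{"fingers": 1,"delta_pos": [0,0.001,0.04],"rot": [0,0,0]},{"fingers": 1,"delta_pos": [0,0.001,0.04],"rot": [0,0,0]}]}}

```text
time: 29.4
tcp_pos: [0.4819, 0.3212, 0.1416]
eef_rot: [0.737, 3.054, 0.0]
force: [1.0, 0.5, -0.1]
gripper_width: 0.584
```

```bash
python3 fin.py f2 o; python3 - <<'E'
from h import *
p=viewer.read_camera("scene"); cv2.imwrite("pics/f3s.png",cv2.resize(p["img"][80:210,390:560],(785,600),interpolation=cv2.INTER_CUBIC)); cv2.imwrite("pics/f3full.png",p["img"])
E
python3 loc.py | grep -E "jar|frame|knife"
```

```text
axis [0.4825 0.3203 0.1416] underside 0.1347
t 29.55 tcp [0.4818 0.3212 0.1415] F [-0.5 -1.  -0.8] w 0.586 yaw_y 62.86 tilt 0.01
 to [0.4813 0.3199 0.1409] delta [-0.0002 -0.0013  0.0006] rot [0. 0. 0.]
top jar 0.73 [288.9 187. ] xy [0.5476 0.0211] area 369 402
top whitejar 0.67 [173.1 133.4] xy [0.6883 0.2999] area 363 447
top frame 0.78 [[248.0, 140.0], [331.0, 130.0], [346.0, 249.0], [263.0, 259.0]] [[0.663, 0.118], [0.686, -0.08], [0.405, -0.107], [0.385, 0.083]]
top knife 0.64 [[380.0, 79.0], [390.0, 79.0], [390.0, 164.0], [380.0, 164.0]] [[0.826, -0.209], [0.826, -0.234], [0.607, -0.223], [0.608, -0.199]]
scene jar 0.66 [364.9 202.6] xy [0.5538 0.0169] area 650 710
scene jar 0.4 [505.6 234.7] xy [0.7101 0.281 ] area 485 900
scene whitejar 0.78 [505.4 234.9] xy [0.6929 0.2972] area 530 584
scene frame 0.88 [[297.0, 174.0], [380.0, 139.0], [423.0, 243.0], [341.0, 278.0]] [[0.416, -0.119], [0.328, 0.12], [0.689, 0.107], [0.735, -0.081]]
scene knife 0.85 [[261.0, 252.0], [273.0, 251.0], [281.0, 345.0], [269.0, 346.0]] [[0.615, -0.23], [0.618, -0.204], [0.835, -0.214], [0.832, -0.236]]
scene knife 0.46 [[455.0, 171.0], [459.0, 151.0], [493.0, 157.0], [489.0, 178.0]] [[0.465, 0.281], [0.39, 0.325], [0.435, 0.402], [0.507, 0.354]]
```

View pics/f2w.png

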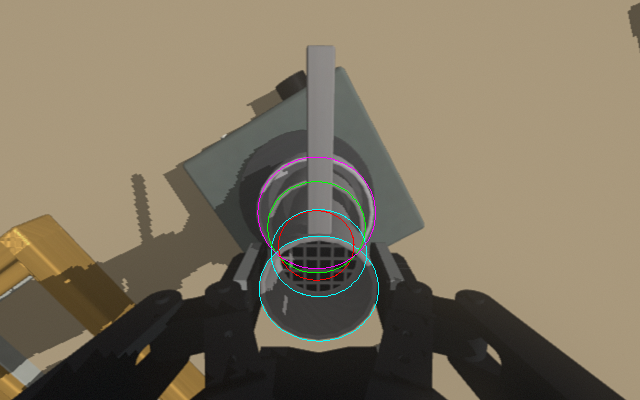

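View pics/f2s.png

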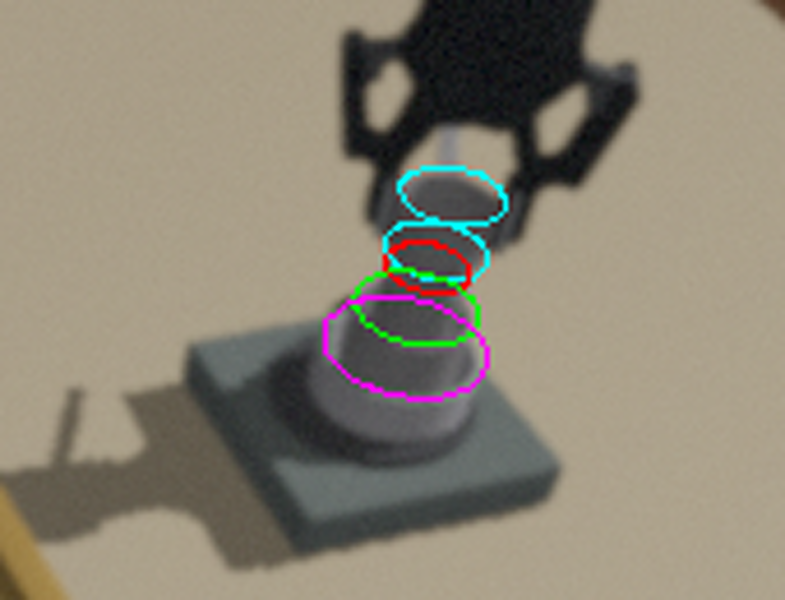

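View pics/f3s.png

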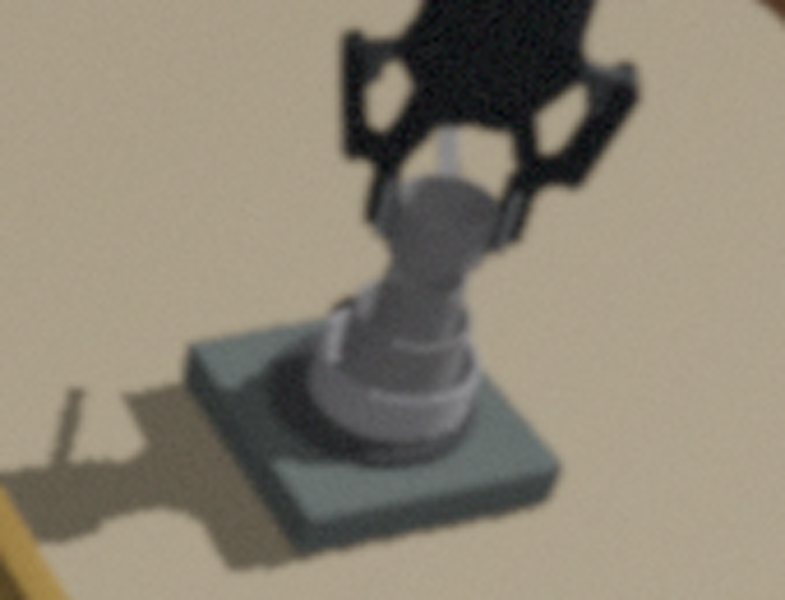

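View pics/f3full.png

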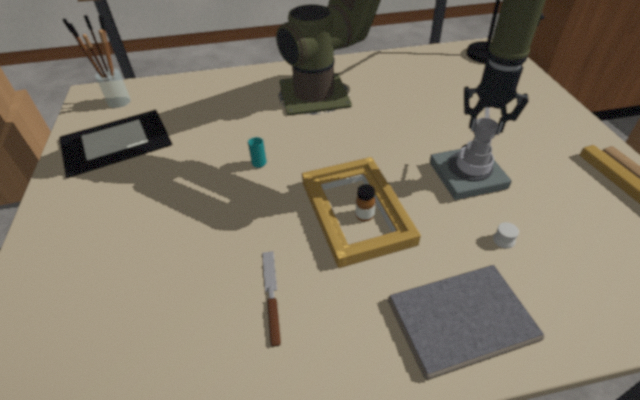

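{"name": "play_rows", "arguments": {"moves": [{"fingers": 1,"delta_pos": [0,-0.001,0.0005],"rot": [0,0,0]},{"fingers": 1,"delta_pos": [0,-0.001,0.0005],"rot": [0,0,0]},{"fingers": 1,"delta_pos": [0,-0.001,0.0005],"rot": [0,0,0]},{"fingers": 1,"delta_pos": [0,-0.001,0.0005],"rot": [0,0,0]},{"fingers": 1,"delta_pos": [0,-0.001,0.0005],"rot": [0,0,0]},{"fingers": 1,"delta_pos": [0,-0.001,0.0005],"rot": [0,0,0]}]}}

```text
time: 31.35
tcp_pos: [0.4813, 0.3203, 0.1408]
eef_rot: [0.737, 3.054, 0.0]
force: [0.1, 0.0, -1.2]
gripper_width: 0.576
```

```bash
python3 fin.py f4
```

```text
axis [0.482  0.3194 0.1408] underside 0.1339
t 31.5 tcp [0.4813 0.3203 0.1408] F [ 1.2  0.  -0.5] w 0.58 yaw_y 62.85 tilt 0.0
 to [0.4813 0.3199 0.1409] delta [-0.0002 -0.0003 -0.0001] rot [0. 0. 0.]
```

View pics/f4s.png

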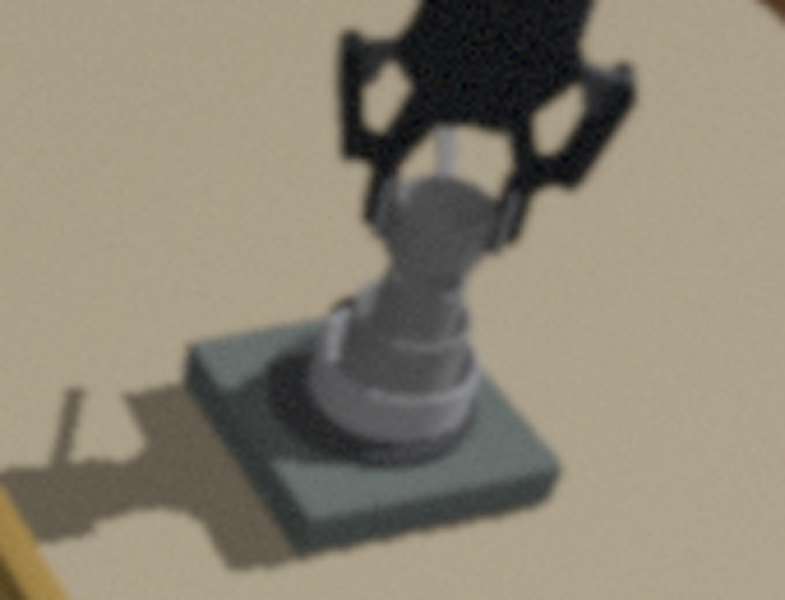

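View pics/f4w.png

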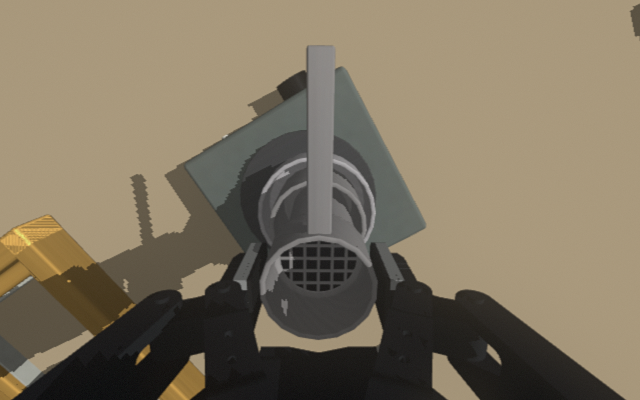

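The strainer is level and on the cup's axis. Its underside is at 0.134 m against the cup rim at 0.124 m, and the force reading shows no contact. Handing in.

```bash
python3 -c "
from h import *
print(job_done())"
```

```text
the job is handed in; nothing more can be done
None
```

I set the pot in the pan, then the grey cup in the pot. Each was lowered until it touched lightly (about 6 N) and then let go. I then carried the strainer across by its basket and handed in at about 31.5 s (limit 72 s) with it held over the cup.

- **Strainer:** By arm pose, its axis is within about 1 mm of the cup's estimated axis, and the tool tilt reads 0.0°. Its underside is at 0.134 m, against a calculated cup rim of 0.124 m, so the gap is about 1 cm. The force reading showed no contact beyond noise. I did not measure the gap directly in a picture, because the basket hides the cup mouth from the wrist camera.
- **Frame, jars and knife:** The networks found them where they were at the start, within a pixel or so. Everything was carried well above the frame and the amber jar.
- **Disagreement:** The scene and top cameras differed by up to about 5 mm on some positions. I used the close-up wrist-camera estimates for grasping and placing, and all the grasps and fits worked first time.

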